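# Gauge two centrifuge adapter sleeves and sort them

## Robot

A 6-joint arm with a two-finger parallel gripper is mounted at the origin on the work surface. World frame = base frame: x ahead of the robot, y to its left, z up, the work surface at z = 0. Lengths are in m, angles in degrees, forces in N, time in s.
With the tool pointing down it reaches from about 0.4 to 0.825 m from the base axis. Payload 7 kg.
Tool frame: the origin (TCP) lies at the centre of the arm's flange, where the gripper is bolted on; the fingertips stand 178 mm ahead of it and the grasp point (between the pads) lies 159 mm ahead of it; z points along the fingers, y is the line along which they close (so a half turn about z gives the same grasp; the last joint's range is limited). The gripper opens to 88 mm and grips with 3 to 60 N. Pads are 19 mm wide; open, the fingers measure 130 mm over their backs; the gripper's body (78 mm by 193 mm) begins 47 mm behind the grasp point.
Start: joints at [-52.019, 20.546, 0.682, 0, -70.136, -16.507], TCP at [0.247, -0.628, 0.405] pointing down, gripper open.
Joint ranges: [-176.03, 176.03], [-82.01, 121.73], [-58.28, 71.71], [-173.87, 95.51], [-174.79, -0.11], [-173.66, 173.66]. Speed limits (degrees/s): [136.94, 136.94, 172.46, 180, 180, 180].

## Interface

Orientations are given as [roll, pitch, yaw] about the fixed x, y, z axes, in that order (R = Rz(yaw) Ry(pitch) Rx(roll)).
In Python, from plant import telemetry, snapshot, workorder, nets gives the robot as it stands.
- The arm moves only by the shell command python3 -m creep 'ROWS'. ROWS is JSON, a list that holds one entry, the list of rows, each a list of 5 numbers: the shift along the tool's x, y, z normalised to -1 to 1, where 1 is 0.2 m, then the turn about the tool's z normalised to -1 to 1, where 1 is pi/2 rad, then the opening, from 0 (shut) to 1 (fully open). In form: [[[x, y, z, spin, hand], ...]]. A call has 1 to 8 rows; each row shifts and turns the commanded pose from where the row before left it, along the tool's axes as they then stand; what a row does not reach is not made up. A row lasts 1/12 s, in which the tool goes at most 41.7 mm and 7.16 degrees, less where a joint would pass 70% of its speed; a pose out of reach is approached as far as the arm can. A call with a number of a shift or a turn outside -1 to 1 is refused whole. A call with a gripper value outside its range is refused whole. The fingers move at their own pace and stop on an object; the grip force is fixed at half the most. Time passes only in rows, so rows that do not move let the fingers close. It gives the time, the measured TCP pose, the force, the opening and the grip force at its end, in the units of the state.
- telemetry.get_obs(): the state, without advancing time (a new reading comes with each control period).
- snapshot(name): name is "scene" or "top" or "wrist"; returns a dict with "frame" (384x512x3 uint8, red, green, blue), "fx", "fy", "cx", "cy" (pixels), "rvec" (rotation vector, rad) and "tvec" (3), from world to camera coordinates, as OpenCV has them; the wrist camera has in their place "mount" (4x4, takes a point from camera to tool coordinates, whose origin is the TCP and whose axes are the flange's). Camera axes: x right, y down, z forward; pixel columns grow to the right and rows downward; lengths in m; the calibration is good to about 2 mm. A picture is of the moment at which its call begins: read the wrist's pose just before it. There is no depth.
- workorder.close_job(): hands the job in; it is judged then, once.
Trained networks look in a picture, given as the dict that the camera call returned (one of the last four; its "shot" number tells which), for a name from the list of things; names that differ only in an ending like _2 or _b are one class to them, and where a whole thing is asked for, a point or a joint stands for the part that bears it (a point fixed in the world has none). Each returns a list of dicts, best first, with "confidence" (0 to 1); they miss things now and then, are a little off and sometimes report something else, mostly with a low value. They report only what shows in the picture. A call takes as long as a camera call. They do not tell look-alikes from the thing itself.
- nets.find_in(picture, query): "uv" ([column, row] in pixels, amid what is visible of it).
- nets.masks_of(picture, query): "region" (384x512 bool, what is visible of it) and "uv" ([column, row] in pixels, amid what is visible of it).
- nets.landmark_of(picture, query): "uv" ([column, row] in pixels: a listed point, or the origin of a listed thing).
The state is a dict: "clock": time; "joint_pos": joint angles; "qvel": joint speeds; "tau": joint torques, N m; "tool_pos": TCP position; "orientation": TCP orientation; "force": force on the tool from outside, world axes, zero at the start; "moment": the same for the moment, N m; "opening": finger opening in m; "gripper_force": force on a finger pad.
Only numpy, scipy, OpenCV 4.12 (cv2) and the standard library are available. Lean on these libraries where they do the work, as an engineer would, in place of code of your own. Each camera call takes 0.05 s, during which the arm holds its last target. There are 200 camera calls.

## Task

The bores of the two grey centrifuge sleeves on the bench are to be checked: one sleeve at a time, slide it down over the stepped gauge pin as far as it will go, and put it away before gauging the other. A sleeve that goes right down to the gauge's base is to stand upright in the steel tray; one that stops at the step half-way goes in the open drawer. Finish with the drawer pushed fully shut, and leave the glassware and everything else where it is.

Things in the scene. Friction and masses are not known exactly. Their poses are not given: they have to be found in the camera images.
- sleeve_a: centrifuge adapter sleeve: plain grey plastic tube, open at both ends, standing on the bench; 46 mm outside diameter, 80 mm long, about 0.12 kg. All look alike outside; both mouths are countersunk to 34 mm, tapering over 6 mm to the bore, which is either 26 or 31 mm: the gauge tells which. Origin on its axis at mid-length, 40 mm above its underside; z along its axis
- sleeve_b: centrifuge adapter sleeve: plain grey plastic tube, open at both ends, standing on the bench; 46 mm outside diameter, 80 mm long, about 0.12 kg. All look alike outside; both mouths are countersunk to 34 mm, tapering over 6 mm to the bore, which is either 26 or 31 mm: the gauge tells which. Origin on its axis at mid-length, 40 mm above its underside; z along its axis
- gauge: stepped bore gauge, fixed: dark round base (100 mm across, 15 mm high) with an upright steel pin, 29 mm in diameter from 15 to 55 mm above the bench, then a flat step to 24 mm, tip at 93 mm, its last 7 mm tapered to 15 mm. Origin on the pin's axis at bench level. A 31 mm bore goes down to the base (sleeve's underside 15 mm above the bench); a 26 mm bore stops on the step (underside at about 50 mm)
- tray: open stainless-steel tray, fixed, 150 mm (its x) by 210 mm (its y), wall 20 mm high, floor 3 mm thick. Origin at the centre of its underside at bench level, z up. A capped bottle stands on its -y half (the end away from the gauge); its +y half is free
- drawer_floor (a point): point on the inner floor of the open drawer of a white drawer module, mid-width, 62 mm behind the back face of the drawer's front panel, 15.5 mm above the bench; moves with the drawer. x points into the module (closing direction), z up. Inside, the drawer is 200 mm long, 140 mm wide, its sides 60 mm high; its front panel is 12 mm thick with its top edge 120 mm above the bench
- drawer_lip (a point): middle of the foremost edge of the pull lip on the drawer's front, 30 mm in front of the front panel's back face, 102 mm above the bench; the lip is 90 mm wide and spans 92 to 108 mm above the bench. Axes as drawer_floor. Pushed along +x it shuts the drawer. The module round it is 170 mm wide, 135 mm high, with a low box on its roof
- drawer (a joint): opening of the drawer in m: 0 fully shut, 0.12 to 0.14 at the start, when drawer_floor lies this minus 62 mm in front of the module's face; it slides with light friction (1 to 2 N) and stays where it is left
- bottle: capped glass laboratory bottle standing in the tray, 68 mm in diameter, 122 mm high; origin at the centre of its underside; leave it
- beaker: glass beaker, 66 mm in diameter, 85 mm high; origin at the centre of its underside; leave it
- flask: conical glass flask, 82 mm wide at the foot, 130 mm high; origin at the centre of its underside; leave it
- wash_bottle: white wash bottle, 68 mm in diameter, 157 mm high to its cap, thin spout to 195 mm; origin at the centre of its underside; leave it
- spatula: steel laboratory spatula lying on the bench, 185 mm long along its x, 8 mm thick; origin at its middle; leave it
- petri: covered glass Petri dish, 96 mm in diameter, 17 mm high; origin at the centre of its underside; leave it
Not all that is in view belongs to the job. What is shaped like the sleeve_b but orange is not meant.

How it is judged:
By the outcome, as a careful person would: the job done as asked, in the order asked, and still so for the second after the job is handed in, with the robot touching nothing.
It also fails if it takes over 72 s, if anything falls off the work surface, if the arm or the gripper's body presses on something with over 40 N, if the wrist force passes 120 N, or if a joint passes its speed limit or range.

## Working session

There is one attempt and no reset: what is moved stays moved. The work goes in short steps, Python scripts to look and compute and a shell command to move; the robot and the scene stay as the last step left them, time stands still between calls to the robot, and variables do not carry over. Pictures are saved under pics/ and viewed, at most 12 in all, crops included, and the job is handed in when it is done.

```bash
ls; mkdir -p pics; cat > h.py <<'E'
import numpy as np, cv2
from plant import telemetry, snapshot, workorder, nets
from scipy.spatial.transform import Rotation as Ro
def snap(n):
    o=telemetry.get_obs(); p=snapshot(n)
    if 'mount' in p:
        T=np.eye(4); T[:3,:3]=Ro.from_euler('xyz',o['orientation'],degrees=True).as_matrix(); T[:3,3]=o['tool_pos']
        C=T@np.array(p['mount'])
    else:
        W=np.eye(4); W[:3,:3]=cv2.Rodrigues(np.array(p['rvec'],float))[0]; W[:3,3]=np.ravel(p['tvec']); C=np.linalg.inv(W)
    return p,C
def ray(p,C,uv):
    d=C[:3,:3]@np.array([(uv[0]-p['cx'])/p['fx'],(uv[1]-p['cy'])/p['fy'],1]); return C[:3,3],d
def atz(p,C,uv,z):
    o,d=ray(p,C,uv); return o+d*(z-o[2])/d[2]
def tri(rays):
    A=0;b=0
    for o,d in rays:
        d=d/np.linalg.norm(d);P=np.eye(3)-np.outer(d,d);A=A+P;b=b+P@o
    X=np.linalg.solve(A,b); r=max(np.linalg.norm((np.eye(3)-np.outer(d,d)/(d@d))@(X-o)) for o,d in rays)
    return X,r
def proj(p,C,X):
    c=np.linalg.inv(C)@np.append(X,1); return np.array([p['fx']*c[0]/c[2]+p['cx'],p['fy']*c[1]/c[2]+p['cy']])
def save(p,f): cv2.imwrite('pics/'+f,p['frame'][:,:,::-1])
E
python3 - <<'E'
from h import *
np.set_printoptions(precision=3,suppress=True)
print(telemetry.get_obs())
ps={n:snap(n) for n in('scene','top')}
for n,(p,C) in ps.items():
    save(p,n+'0.png'); print(n,C[:3,3],p['fx'])
for q in ['sleeve_a','gauge','tray','drawer_floor','drawer_lip','bottle','beaker','flask','wash_bottle','spatula','petri']:
    for n,(p,C) in ps.items():
        for d in nets.landmark_of(p,q)[:4]: print(q,n,np.round(d['uv'],1),round(d['confidence'],2),atz(p,C,d['uv'],{'sleeve_a':.04,'drawer_floor':.0155,'drawer_lip':.102}.get(q,0)))
E
```

```text
pics
{'clock': 0.0, 'joint_pos': array([-52.02 ,  20.591,   0.633,  -0.019, -70.137, -16.507]), 'qvel': array([ 0.015, -0.049, -0.003, -0.04 , -0.052,  0.015]), 'tau': array([ -0.001, -58.272,  29.306,   6.997,   0.007,  -0.   ]), 'tool_pos': array([ 0.247, -0.628,  0.404]), 'orientation': array([ 179.904,   -0.01 , -158.533]), 'force': array([-0.205, -0.333, -0.28 ]), 'moment': array([-0.062,  0.018, -0.067]), 'gripper_force': 0.0, 'opening': 0.08766198325802525}
scene [1.244 0.062 0.818] 348.2943369463128
top [0.337 0.075 1.595] 473.6839781252977
sleeve_a scene [335.4 184.3] 0.79 [0.464 0.326 0.04 ]
sleeve_a scene [177.2 171. ] 0.66 [ 0.404 -0.183  0.04 ]
sleeve_a scene [305.4 179.8] 0.59 [0.444 0.234 0.04 ]
sleeve_a scene [307.7 159.9] 0.58 [0.347 0.252 0.04 ]
sleeve_a top [319.6 210.6] 0.6 [ 0.421 -0.172  0.04 ]
sleeve_a top [198.6 210.7] 0.5 [0.431 0.225 0.04 ]
sleeve_a top [191.6 241.2] 0.46 [0.332 0.25  0.04 ]
sleeve_a top [166.9 200.1] 0.45 [0.469 0.329 0.04 ]
gauge scene [232.8 214.2] 0.98 [0.554 0.004 0.   ]
gauge top [263.  176.2] 0.61 [0.545 0.009 0.   ]
tray scene [137.3
[... 466 characters left out ...]
   ]
beaker scene [232.8 181.7] 0.64 [ 0.412 -0.002  0.   ]
beaker scene [306.  176.7] 0.31 [0.387 0.246 0.   ]
beaker top [260.8 216.7] 0.85 [0.408 0.02  0.   ]
flask scene [227.3 261.5] 0.82 [ 0.722 -0.004  0.   ]
flask scene [307.5 176.2] 0.71 [ 0.385  0.252 -0.   ]
flask top [265.4 127.6] 0.89 [ 0.713 -0.004  0.   ]
wash_bottle scene [383.1 216. ] 0.83 [0.56  0.462 0.   ]
wash_bottle top [130.  174.4] 0.63 [0.563 0.459 0.   ]
spatula scene [119.1 183.2] 0.54 [ 0.421 -0.38   0.   ]
spatula top [377.9 211.9] 0.56 [ 0.413 -0.376  0.   ]
petri scene [134.7 149.5] 0.58 [ 0.244 -0.37   0.   ]
petri scene [382.9 216.8] 0.25 [0.563 0.461 0.   ]
petri top [373.4 262.8] 0.66 [ 0.244 -0.352  0.   ]
```

View pics/scene0.png

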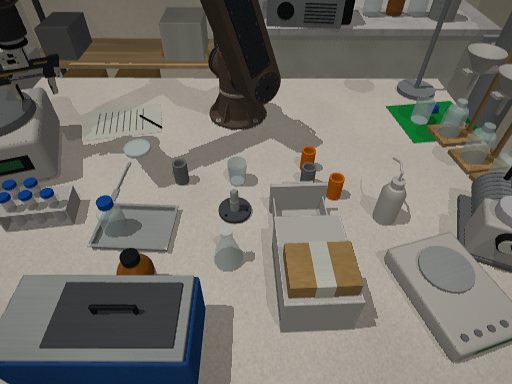

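View pics/top0.png

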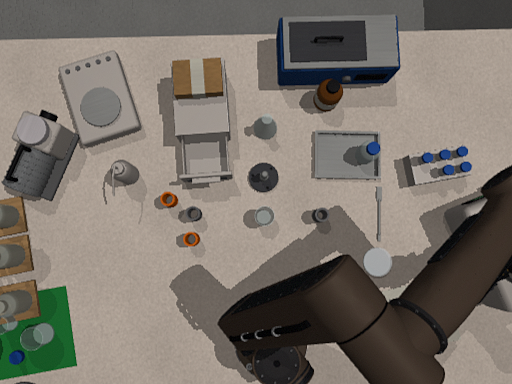

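The pictures show the grey sleeves at top-view pixels (320,215) and (194,214), with orange look-alikes at (168,200) and (191,240). The gauge is at (263,177), the tray at (346,155) with its bottle on the right, and the open drawer at (207,158). I'm moving over the first sleeve and turning the tool to about 180° yaw.

```bash
python3 -m creep '[[[-0.06,0.07,0,0,1],[-0.125,0.1425,0,0,1],[-0.125,0.1425,0,0,1],[-0.125,0.1425,0,0,1],[-0.125,0.1425,0,0,1],[-0.125,0.1425,0,0,1],[-0.125,0.1425,0,0,1],[-0.125,0.1425,0,0,1]]]' && python3 -m creep '[[[-0.125,0.1425,0,0,1],[-0.125,0.1425,0,0,1],[-0.125,0.1425,0,0,1],[-0.125,0.1425,0,0,1],[0,0,0,0.06,1],[0,0,0,0.06,1],[0,0,0,0.06,1],[0,0,0,0.06,1]]]'
python3 - <<'E'
from h import *
p,C=snap('wrist'); save(p,'w1.png'); print(telemetry.get_obs()['tool_pos'],telemetry.get_obs()['orientation'],C,p['fx'],p['mount'])
for q in ['sleeve_a','gauge','tray','drawer_floor','drawer_lip']:
    for d in nets.landmark_of(p,q)[:4]: print(q,np.round(d['uv'],1),round(d['confidence'],2),atz(p,C,d['uv'],{'sleeve_a':.04,'drawer_floor':.0155,'drawer_lip':.102}.get(q,0)))
E
```

```text
clock: 1.87
tool_pos: [0.3431, -0.3594, 0.4049]
orientation: [-180.0, 0.0, -158.5]
force: [1.0, 0.4, 1.4]
opening: 0.0875
gripper_force: 0.0
clock: 2.53
tool_pos: [0.3944, -0.2178, 0.4049]
orientation: [-180.0, 0.0, 179.7]
force: [-0.2, 0.2, -0.7]
opening: 0.0879
gripper_force: 0.0
[ 0.39430164 -0.21794721  0.40488275] [1.79999673e+02 3.04287327e-02 1.79275923e+02] [[ 5.00528198e-03  9.55897922e-01  2.93656450e-01  3.13984241e-01]
 [ 9.99986504e-01 -5.19343401e-03 -1.39011582e-04 -2.17404995e-01]
 [ 1.39220451e-03  2.93653183e-01 -9.55911016e-01  3.84880502e-01]
 [ 0.00000000e+00  0.00000000e+00  0.00000000e+00  1.00000000e+00]] 273.99669626731054 [[ 4.88284000e-04 -9.56107236e-01 -2.93016577e-01  8.04276046e-02]
 [ 9.99998849e-01  4.59114786e-05  1.51659386e-03 -9.52775937e-05]
 [-1.43657354e-03 -2.93016981e-01  9.56106158e-01  2.00091301e-02]
 [ 0.00000000e+00  0.00000000e+00  0.00000000e+00  1.00000000e+00]]
sleeve_a [291.8 180.9] 0.82 [ 0.40671238 -0.17578344  0.04      ]
sleeve_a [148.8 176.2] 0.67 [ 0.3994184 -0.361159   0.04     ]
sleeve_a [188.3 296.1] 0.51 [ 0.58380282 -0.32507485  0.04      ]
tray [222.4 293.3] 0.57 [ 0.6099312  -0.28053269  0.        ]
tray [146.4  51.2] 0.36 [ 0.24601578 -0.36062262  0.        ]
drawer_lip [297.  182.1] 0.63 [ 0.39140092 -0.1776629   0.102     ]
```

View pics/w1.png

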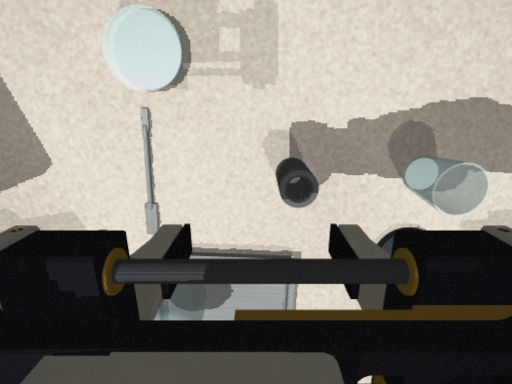

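The wrist view shows sleeve 1's mouth at (297,187), standing clear, with the beaker at (450,185) and the spatula at (150,170). The camera sees only the near side of the fingers, so I'll take more viewpoints and fit cylinder models to the masks.

```bash
cat > look.py <<'E'
import sys,pickle
from h import *
n=sys.argv[1]; p,C=snap('wrist'); save(p,n+'.png'); out={}
for q in sys.argv[2:]:
    out[q]=(nets.landmark_of(p,q),nets.masks_of(p,q))
    for d in out[q][0][:4]: print(n,q,np.round(d['uv'],1),round(d['confidence'],2),atz(p,C,d['uv'],{'sleeve_a':.04,'drawer_floor':.0155,'drawer_lip':.102}.get(q,0)).round(4))
pickle.dump((p,C,out),open(n+'.pkl','wb'))
E
python3 look.py v1 sleeve_a
python3 -m creep '[[[-0.1,0.05,0,0,1],[-0.18,0.1,0,0,1],[-0.18,0.1,0,0,1],[-0.18,0.1,0,0,1],[-0.18,0.1,0,0,1],[-0.18,0.05,0,0,1],[0,0,0,0,1]]]'
python3 look.py v2 gauge tray drawer_lip sleeve_a
python3 -m creep '[[[0,0.1,0,0,1],[0,0.2,0,0,1],[0,0.2,0,0,1],[0,0.2,0,0,1],[0,0.2,0,0,1],[0,0.2,0,0,1],[0,0.1,0,0,1],[0,0,0,0,1]]]'
python3 look.py v3 gauge drawer_lip drawer_floor sleeve_a
```

```text
v1 sleeve_a [297.8 181.7] 0.86 [ 0.4071 -0.1685  0.04  ]
clock: 3.57
tool_pos: [0.5998, -0.1166, 0.4028]
orientation: [-180.0, -0.0, -179.9]
force: [1.0, -0.3, 0.8]
opening: 0.0878
gripper_force: 0.0
v2 gauge [353.2 124.3] 0.96 [0.5416 0.0105 0.    ]
v2 tray [145.8 171.5] 0.8 [ 0.6077 -0.2795  0.    ]
clock: 4.68
tool_pos: [0.5947, 0.1248, 0.405]
orientation: [179.9, 0.1, -179.9]
force: [0.5, -0.1, 0.1]
opening: 0.0877
gripper_force: 0.0
v3 gauge [177.5 127.3] 0.98 [0.5417 0.0126 0.    ]
v3 gauge [365.4  17.7] 0.23 [0.4095 0.2553 0.    ]
v3 drawer_lip [334.1 106.3] 0.69 [0.514  0.1986 0.102 ]
v3 drawer_floor [312.  176.1] 0.57 [0.6065 0.198  0.0155]
v3 sleeve_a [430.7  69.1] 0.86 [0.4725 0.3236 0.04  ]
v3 sleeve_a [366.1  16.6] 0.62 [0.4193 0.2424 0.04  ]
```

```bash

python3 -m creep '[[[0.1,0.05,0,0,1],[0.2,0.09,0,0,1],[0.2,0.09,0,0,1],[0.2,0.09,0,0,1],[0.15,0.05,0,0,1],[0,0,0,0,1]]]'
python3 look.py v4 sleeve_a drawer_lip
cat > fit.py <<'E'
from h import *
import pickle
from scipy.optimize import minimize
def sil(p,C,prims):
    m=np.zeros((384,512),np.uint8); a=np.linspace(0,2*np.pi,60)
    for x,y,r0,z0,r1,z1 in prims:
        P=np.array([proj(p,C,[x+r*np.cos(t),y+r*np.sin(t),z]) for r,z in((r0,z0),(r1,z1)) for t in a])
        cv2.fillConvexPoly(m,cv2.convexHull(np.round(P*16).astype(np.int32)),1,shift=4)
    return m>0
sleeve=lambda x,y,z=.0:[(x,y,.023,z,.023,z+.08)]
gauge=lambda x,y,z=.0:[(x,y,.05,z,.05,z+.015),(x,y,.0145,z+.015,.0145,z+.055),(x,y,.012,z+.055,.012,z+.086),(x,y,.012,z+.086,.0075,z+.093)]
def fit(views,model,x0,withz=False):
    def cost(v):
        c=0
        for p,C,R in views:
            s=sil(p,C,model(*v)); c+=1-(s&R).sum()/max(1,(s|R).sum())
        return c
    best=None
    x0=list(x0)+([0.] if withz else [])
    sim=np.array([x0]+[np.array(x0)+.01*np.eye(len(x0))[i] for i in range(len(x0))])
    r=minimize(cost,x0,method='Nelder-Mead',options=dict(initial_simplex=sim,xatol=1e-4,fatol=1e-4,maxiter=150))
    return r.x.round(4),round(r.fun/len(views),3)
E
python3 - <<'E'
from fit import *
V={n:pickle.load(open(n+'.pkl','rb')) for n in('v1','v2','v3','v4')}
st={}
for n in('scene','top'):
    p,C=snap(n); st[n]=(p,C,{q:(0,nets.masks_of(p,q)) for q in('sleeve_a','gauge')})
V.update(st)
pickle.dump(V,open('V.pkl','wb'))
def near(n,q,X):
    p,C,o=V[n]; u=proj(p,C,X); L=[d for d in o.get(q,(0,[]))[1] if np.hypot(*(np.array(d['uv'])-u))<25]
    if not L: return None
    d=min(L,key=lambda d:np.hypot(*(np.array(d['uv'])-u)))
    return (p,C,d['region'])
for name,q,X,mod in [('S1','sleeve_a',[.41,-.175,.04],sleeve),('S2','sleeve_a',[.43,.236,.04],sleeve),('G','gauge',[.545,.008,.02],gauge)]:
    vs={n:near(n,q,X) for n in V}; vs={n:v for n,v in vs.items() if v}
    for n,v in vs.items(): print(name,n,v[2].sum(),*fit([v],mod,X[:2]))
    print(name,'all',*fit(list(vs.values()),mod,X[:2]),*fit(list(vs.values()),mod,X[:2],True))
E
```

```text
clock: 5.63
tool_pos: [0.4274, 0.1929, 0.4053]
orientation: [179.9, 0.0, 180.0]
force: [-0.5, -1.0, -0.3]
opening: 0.0876
gripper_force: 0.0
v4 sleeve_a [304.3  99.4] 0.96 [0.3385 0.2472 0.04  ]
v4 sleeve_a [358.6 204.3] 0.95 [0.4719 0.3263 0.04  ]
v4 sleeve_a [295.9 166.9] 0.76 [0.4207 0.2403 0.04  ]
v4 drawer_lip [259.7 254.7] 0.72 [0.5116 0.1936 0.102 ]
S1 v1 1724 [ 0.4052 -0.1729] 0.02
S1 v2 1093 [ 0.4047 -0.1725] 0.009
S1 scene 326 [ 0.4076 -0.1722] 0.183
S1 top 186 [ 0.4106 -0.1738] 0.202
S1 all [ 0.4052 -0.1726] 0.126 [ 0.4057 -0.1723  0.0015] 0.128
S2 v4 1560 [0.4219 0.2422] 0.089
S2 scene 270 [0.4104 0.2453] 0.323
S2 all [0.422  0.2422] 0.213 [ 0.4221  0.2423 -0.0014] 0.209
G v2 4832 [0.54   0.0082] 0.031
G v3 4515 [0.5409 0.0085] 0.072
G scene 709 [0.5409 0.0078] 0.157
G top 727 [0.5446 0.0082] 0.05
G all [0.5414 0.008 ] 0.089 [ 0.5408  0.0084 -0.0019] 0.087
```

View pics/v3.png

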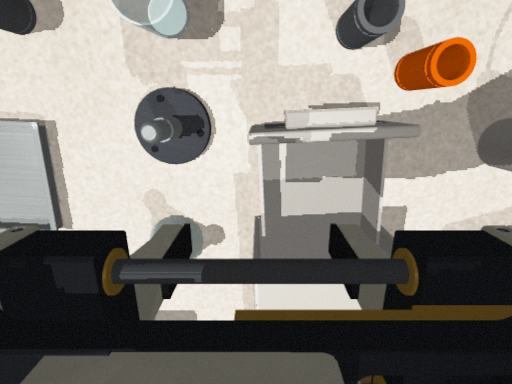

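View pics/v4.png

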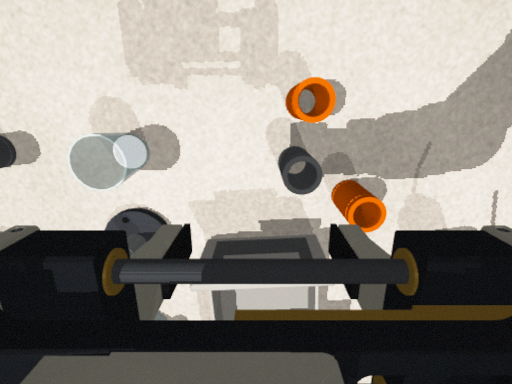

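Both views confirm the fits: the grey sleeve at (300,170) in v4 lies between the orange ones, and the gauge pin is at (150,130) in v3. Measured positions:

| Item | x, y (m) | Note |
|---|---|---|
| S1 | (0.405, -0.173) | fitted base height within 1.5 mm of the bench |
| S2 | (0.422, 0.242) | fitted base height within 1.5 mm of the bench |
| Gauge | (0.5405, 0.0083) | fitted base 2 mm below bench level |
| Drawer | not fitted here | yaw about 180° |

I'm grasping S2 first.

```bash

python3 -m creep '[[[0.013,0.12,0.05,0,1],[0.014,0.125,0.1,0,1],[0,0,0.18,0,1],[0,0,0.18,0,1],[0,0,0.18,0,1],[0,0,0.15,0,1],[0,0,0.08,0,1],[0,0,0,0,1]]]'
python3 -m creep '[[[0,0,0,0,0.3],[0,0,0,0,0.3],[0,0,0,0,0.3],[0,0,0,0,0.3]]]'
```

```text
clock: 6.85
tool_pos: [0.4251, 0.2407, 0.217]
orientation: [-179.7, -0.3, 179.8]
force: [-0.1, -0.2, 0.0]
opening: 0.0877
gripper_force: 0.0
clock: 7.18
tool_pos: [0.4263, 0.2423, 0.2221]
orientation: [179.9, 0.1, 179.9]
force: [-0.3, 0.4, -0.6]
opening: 0.067
gripper_force: 0.0
```

```bash

python3 -m creep '[[[0,0,0,0,0.3],[0,0,0,0,0.3],[0,0,0,0,0.3],[0,0,0,0,0.3],[0,0,0,0,0.3],[0,0,0,0,0.3]]]'
python3 -m creep '[[[0,0,0,0,0.3]]]'
```

```text
clock: 7.68
tool_pos: [0.426, 0.2421, 0.2211]
orientation: [180.0, 0.0, 179.9]
force: [0.2, -0.6, 5.9]
opening: 0.046
gripper_force: 30.0
clock: 7.77
tool_pos: [0.426, 0.2421, 0.2211]
orientation: [180.0, 0.0, 179.9]
force: [-1.6, -1.0, 6.5]
opening: 0.0458
gripper_force: 30.0
```

```bash

python3 -m creep '[[[0,0,-0.1,0,0.3],[0,0,-0.2,0,0.3],[0,0,-0.2,0,0.3],[0,0,-0.175,0,0.3],[-0.04,-0.08,0,0,0.3],[-0.085,-0.167,0,0,0.3],[-0.085,-0.167,0,0,0.3],[-0.085,-0.167,0,0,0.3]]]'
python3 -m creep '[[[-0.085,-0.167,0,0,0.3],[-0.085,-0.167,0,0,0.3],[-0.085,-0.167,0,0,0.3],[-0.04,-0.08,0,0,0.3],[0,0,0,0,0.3],[0,0,0,0,0.3],[0,0,0,0,0.3]]]'
python3 - <<'E'
from fit import *
print(telemetry.get_obs()['tool_pos'],telemetry.get_obs()['opening'])
vs=[]
ti={'scene':0,'top':1}
for n in('scene','top'):
    p,C=snap(n); save(p,n+'2.png')
    for d in nets.masks_of(p,'sleeve_a'):
        X=atz(p,C,d['uv'],.17)
        if np.hypot(X[0]-.54,X[1]-.008)<.05: print(n,d['confidence'],d['region'].sum(),*fit([(p,C,d['region'])],lambda x,y:sleeve(x,y,.137),[.54,.008])); break
p,C=snap('wrist'); save(p,'w5.png')
E
```

```text
clock: 8.43
tool_pos: [0.4846, 0.1245, 0.3558]
orientation: [180.0, 0.0, 180.0]
force: [0.7, 0.5, -1.8]
opening: 0.0459
gripper_force: 30.0
clock: 9.02
tool_pos: [0.5431, 0.0093, 0.3552]
orientation: [180.0, -0.1, 179.8]
force: [-0.6, -0.2, -2.1]
opening: 0.0457
gripper_force: 30.0
[0.5430695  0.00933119 0.35517653] 0.04570876469691323
scene 0.65 481 [0.5474 0.0101] 0.138
```

View pics/w5.png

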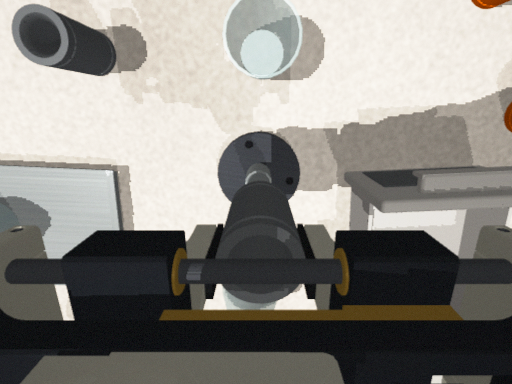

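The wrist view shows the held sleeve between the fingers, its lower rim at about (260,181), with the gauge base centred near (260,172) behind it. I can use that rim to check the offset of the grip.

```bash

python3 - <<'E'
from fit import *
o=telemetry.get_obs(); print(o['tool_pos'])
p,C=snap('wrist'); t=o['tool_pos']; zb=t[2]-.2211
g=cv2.cvtColor(p['frame'],cv2.COLOR_RGB2GRAY).astype(int)
for dx in(-.008,-.006,-.004,-.002,0,.002):
    m=sil(p,C,sleeve(t[0]+dx,t[1],zb)); r=np.where(m.any(1))[0][0]
    c=[np.where(m[rr])[0][[0,-1]] for rr in(200,215)]
    print(dx,r,c)
print('col260',[(r,g[r,256:265].mean().round()) for r in range(172,192)])
for rr in(200,215): print(rr,g[rr,215:235],g[rr,285:310])
m=sil(p,C,gauge(.5405,.0083)); print('gauge pred',np.where(m.any(1))[0][0],np.where(m[172])[0][[0,-1]])
print('row172',g[172,210:226],g[172,292:308],'col',g[124:140,260])
E
```

```text
[0.54311492 0.010097   0.35582454]
-0.008 175 [array([230, 289]), array([225, 294])]
-0.006 178 [array([231, 288]), array([226, 293])]
-0.004 180 [array([231, 288]), array([227, 292])]
-0.002 183 [array([232, 287]), array([228, 291])]
0 186 [array([234, 285]), array([229, 290])]
0.002 188 [array([235, 284]), array([229, 290])]
col260 [(172, np.float64(92.0)), (173, np.float64(84.0)), (174, np.float64(80.0)), (175, np.float64(78.0)), (176, np.float64(79.0)), (177, np.float64(79.0)), (178, np.float64(78.0)), (179, np.float64(79.0)), (180, np.float64(74.0)), (181, np.float64(58.0)), (182, np.float64(52.0)), (183, np.float64(62.0)), (184, np.float64(61.0)), (185, np.float64(53.0)), (186, np.float64(53.0)), (187, np.float64(53.0)), (188, np.float64(52.0)), (189, np.float64(53.0)), (190, np.float64(52.0)), (191, np.float64(52.0))]
200 [240 240 242 241 241 241 242 243 244 242 241 240 240 232 171  93  79  59
  51  49] [ 52  49  54 204 241 245 245 245 245 245 245 244 243 243 242 240 239 239
 240 241 241 242 242 241 241]
215 [244 242 241 240 239 239 239 240 241 241 241 243 186  75  53  54  48  51
  52  48] [ 49  53  51  48  51  50  48 145 228 242 241 242 242 243 243 245 244 246
 244 241 239 239 241 242 242]
gauge pred 131 [216 300]
row172 [238 239 239 238 238 239 240 200 114  80  80  86  85  85  83  83] [ 45  46  48  51  49  48  47  67 142 167 169 170 170 172 172 171] col [244 244 235 226 226 221 186 109  54  68  80  80  80  77  81  83]
```

```bash

python3 -m creep '[[[-0.0075,-0.003,0,0,0.3],[0,0,0.1,0,0.3],[0,0,0.05,0,0.3],[0,0,0.05,0,0.3],[0,0,0.04,0,0.3],[0,0,0,0,0.3]]]'
python3 -m creep '[[[0,0,0.04,0,0.3],[0,0,0.04,0,0.3],[0,0,0.03,0,0.3],[0,0,0.02,0,0.3],[0,0,0,0,0.3]]]'
```

```text
clock: 9.82
tool_pos: [0.5443, 0.0086, 0.3057]
orientation: [-180.0, -0.2, 179.9]
force: [0.3, 0.7, -0.9]
opening: 0.0462
gripper_force: 30.0
clock: 10.23
tool_pos: [0.5446, 0.0086, 0.2806]
orientation: [-180.0, -0.1, 179.9]
force: [-0.6, -0.7, -1.5]
opening: 0.0456
gripper_force: 30.0
```

```bash

python3 -m creep '[[[0,0,0.02,0,0.3],[0,0,0.02,0,0.3],[0,0,0,0,0.3]]]'
python3 -m creep '[[[0,0,0.015,0,0.3],[0,0,0,0,0.3]]]'
```

```text
clock: 10.48
tool_pos: [0.5447, 0.0086, 0.273]
orientation: [-180.0, -0.0, 179.9]
force: [0.1, 0.0, -1.2]
opening: 0.0459
gripper_force: 30.0
clock: 10.65
tool_pos: [0.5448, 0.0087, 0.2703]
orientation: [-180.0, -0.0, 179.9]
force: [-0.4, -0.3, -1.3]
opening: 0.0458
gripper_force: 30.0
```

```bash

python3 -m creep '[[[0,0,0.015,0,0.3],[0,0,0,0,0.3]]]'
python3 -m creep '[[[0,0,0.015,0,0.3],[0,0,0,0,0.3]]]'
python3 -m creep '[[[0,0,0.01,0,0.3],[0,0,0,0,0.3]]]'
```

```text
clock: 10.82
tool_pos: [0.5448, 0.0087, 0.2673]
orientation: [180.0, -0.0, 179.9]
force: [-0.3, 0.6, -1.2]
opening: 0.0458
gripper_force: 30.0
clock: 10.98
tool_pos: [0.5447, 0.0086, 0.2642]
orientation: [-180.0, -0.0, 179.9]
force: [-0.6, -0.7, -1.5]
opening: 0.0457
gripper_force: 30.0
clock: 11.15
tool_pos: [0.5448, 0.0086, 0.2623]
orientation: [-180.0, -0.0, 179.9]
force: [0.6, 0.4, -1.4]
opening: 0.046
gripper_force: 30.0
```

It is past the step with no contact, so this looks like the 31 mm bore. I'm continuing down to the base.

```bash

python3 -m creep '[[[0,0,0.04,0,0.3],[0,0,0.04,0,0.3],[0,0,0.025,0,0.3],[0,0,0,0,0.3]]]'
python3 -m creep '[[[0,0,0.015,0,0.3],[0,0,0,0,0.3]]]'
python3 -m creep '[[[0,0,0.01,0,0.3],[0,0,0,0,0.3]]]'
```

```text
clock: 11.48
tool_pos: [0.5443, 0.0085, 0.24]
orientation: [-180.0, -0.1, 179.9]
force: [0.1, 0.5, -2.1]
opening: 0.0461
gripper_force: 30.0
clock: 11.65
tool_pos: [0.5448, 0.0087, 0.2381]
orientation: [-180.0, -0.0, 179.9]
force: [0.3, 0.9, -1.2]
opening: 0.0457
gripper_force: 30.0
clock: 11.82
tool_pos: [0.5449, 0.0087, 0.2365]
orientation: [180.0, 0.0, 179.9]
force: [0.2, 0.1, -1.6]
opening: 0.0458
gripper_force: 30.0
```

```bash

python3 -m creep '[[[0,0,0.005,0,0.3],[0,0,0.003,0,0.3],[0,0,0,0,0.3]]]'
```

```text
clock: 12.07
tool_pos: [0.5451, 0.0087, 0.2361]
orientation: [-180.0, 0.1, 179.9]
force: [-3.8, 1.1, 7.2]
opening: 0.0461
gripper_force: 30.0
```

It contacts the base at an underside height of 15 mm with +7 N, so S2 is the 31 mm bore and goes in the tray. I'm lifting it, turning 90° so the gripper body clears the bottle, and moving over.

```bash

python3 -m creep '[[[0,0,-0.05,0,0.3],[0,0,-0.12,0,0.3],[0,0,-0.15,0,0.3],[0,0,-0.15,0,0.3],[0,0,-0.15,-0.077,0.3],[0,0,0,-0.077,0.3],[0,0,0,-0.077,0.3],[0,0,0,-0.077,0.3]]]'
python3 -m creep '[[[0,0,0,-0.077,0.3],[0,0,0,-0.077,0.3],[0,0,0,-0.077,0.3],[0,0,0,-0.077,0.3],[0,0,0,-0.077,0.3],[0,0,0,-0.077,0.3],[0,0,0,-0.077,0.3],[0,0,0,-0.077,0.3]]]'
python3 -m creep '[[[0,0,0,-0.077,0.3],[0.08,-0.02,0,0,0.3],[0.16,-0.047,0,0,0.3],[0.16,-0.047,0,0,0.3],[0.16,-0.047,0,0,0.3],[0.16,-0.047,0,0,0.3],[0.16,-0.047,0,0,0.3],[0,0,0,0,0.3]]]'
```

```text
clock: 12.73
tool_pos: [0.5447, 0.0086, 0.3606]
orientation: [-180.0, 0.1, -152.1]
force: [-0.7, -0.8, -1.8]
opening: 0.0457
gripper_force: 30.0
clock: 13.4
tool_pos: [0.5447, 0.0086, 0.3597]
orientation: [-180.0, 0.0, -96.6]
force: [-0.4, 0.2, -0.7]
opening: 0.0459
gripper_force: 30.0
clock: 14.07
tool_pos: [0.5967, -0.1718, 0.3592]
orientation: [-180.0, -0.1, -90.2]
force: [0.0, 1.4, -0.5]
opening: 0.0461
gripper_force: 30.0
```

```bash

python3 - <<'E'
from fit import *
o=telemetry.get_obs(); print(o['tool_pos'],o['orientation'])
p,C=snap('wrist'); save(p,'w6.png')
V=pickle.load(open('V.pkl','rb')); p2,C2,out=V['v2']
for pp,CC,ms in((p,C,nets.masks_of(p,'tray')),(p2,C2,out['tray'][1])):
    m=ms[0]; print(m['confidence'],m['region'].sum())
    c=max(cv2.findContours(m['region'].astype(np.uint8),0,2)[0],key=cv2.contourArea)
    for q in cv2.approxPolyDP(c,4,True)[:,0]: print(q,atz(pp,CC,q,.02).round(3))
E
```

```text
[ 0.59665037 -0.17181291  0.35924505] [-1.79991481e+02 -6.87941007e-02 -9.02136078e+01]
0.91 23675
[167   0] [ 0.688 -0.354  0.02 ]
[177 176] [ 0.695 -0.172  0.02 ]
[310 183] [ 0.535 -0.163  0.02 ]
[329   0] [ 0.526 -0.354  0.02 ]
[283   0] [ 0.572 -0.354  0.02 ]
[273  39] [ 0.582 -0.319  0.02 ]
[248  57] [ 0.608 -0.302  0.02 ]
[224  47] [ 0.633 -0.311  0.02 ]
[201   0] [ 0.654 -0.354  0.02 ]
0.77 15567
[ 49 111] [ 0.525 -0.384  0.02 ]
[ 57 159] [ 0.586 -0.388  0.02 ]
[101 149] [ 0.573 -0.327  0.02 ]
[117 156] [ 0.582 -0.307  0.02 ]
[127 171] [ 0.602 -0.296  0.02 ]
[120 192] [ 0.632 -0.31   0.02 ]
[ 84 214] [ 0.665 -0.366  0.02 ]
[ 68 216] [ 0.668 -0.39   0.02 ]
[ 69 226] [ 0.684 -0.391  0.02 ]
[149 231] [ 0.691 -0.277  0.02 ]
[164 223] [ 0.679 -0.254  0.02 ]
[188 223] [ 0.679 -0.219  0.02 ]
[191 232] [ 0.693 -0.216  0.02 ]
[222 233] [ 0.694 -0.171  0.02 ]
[222 118] [ 0.533 -0.165  0.02 ]
```

View pics/w6.png

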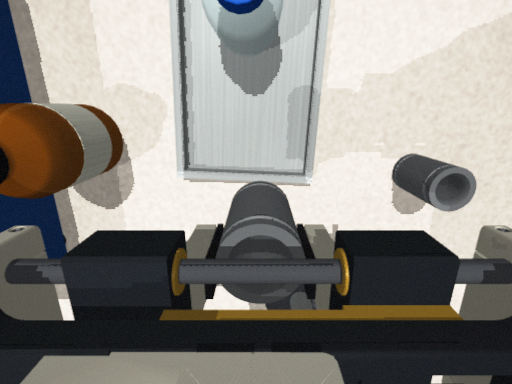

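The tray rim's near edge spans (177,176) to (310,183). Its free half is clear, and the bottle's foot reaches y ≈ -0.30. I'll place the sleeve at about (0.613, -0.232).

```bash

python3 -m creep '[[[0.14,-0.04,0,0,0.3],[0.141,-0.041,0,0,0.3],[0,0,0.12,0,0.3],[0,0,0.18,0,0.3],[0,0,0.16,0,0.3],[0,0,0.1,0,0.3],[0,0,0.05,0,0.3],[0,0,0.03,0,0.3]]]'
python3 -m creep '[[[0,0,0.016,0,0.3],[0,0,0,0,0.3],[0,0,0,0,0.3]]]'
```

```text
clock: 14.83
tool_pos: [0.6117, -0.2227, 0.23]
orientation: [179.9, 0.0, -90.0]
force: [-0.1, 0.1, -1.0]
opening: 0.0461
gripper_force: 30.0
clock: 15.08
tool_pos: [0.6126, -0.2234, 0.2294]
orientation: [-179.9, -0.0, -90.0]
force: [0.1, 0.9, -1.1]
opening: 0.0458
gripper_force: 30.0
```

```bash

python3 -m creep '[[[0,0,0.014,0,0.3],[0,0,0.007,0,0.3],[0,0,0,0,0.3]]]'
python3 -m creep '[[[0,0,0.006,0,0.3],[0,0,0,0,0.3]]]'
```

```text
clock: 15.33
tool_pos: [0.6122, -0.2236, 0.2243]
orientation: [-179.9, -0.0, -90.0]
force: [0.3, 1.0, -0.2]
opening: 0.0454
gripper_force: 30.0
clock: 15.5
tool_pos: [0.6123, -0.2236, 0.2242]
orientation: [-179.9, -0.0, -90.0]
force: [-2.0, 1.9, 8.6]
opening: 0.0463
gripper_force: 30.0
```

```bash

python3 -m creep '[[[0,0,0,0,0.8],[0,0,0,0,0.8],[0,0,0,0,0.8],[0,0,0,0,0.8],[0,0,0,0,0.8],[0,0,-0.08,0,0.8],[0,0,-0.15,0,0.9],[0,0,-0.2,0,1]]]'
python3 -m creep '[[[0,0,-0.2,0,1],[0,0,-0.1,0,1],[-0.1,0.05,0,0,1],[-0.15,0.15,0,0,1],[-0.05,0.15,0,0,1],[0,0.15,0,0,1],[0,0,0,0,1]]]'
python3 - <<'E'
from fit import *
o=telemetry.get_obs(); print(o['tool_pos'],o['orientation'])
p,C=snap('wrist'); save(p,'w7.png')
for d in nets.masks_of(p,'sleeve_a')[:4]:
    X=atz(p,C,d['uv'],.04); print(X,*fit([(p,C,d['region'])],lambda x,y:sleeve(x,y,.003 if x>.53 else 0),X[:2]))
E
```

```text
clock: 16.17
tool_pos: [0.6109, -0.2234, 0.306]
orientation: [179.6, 0.1, -90.1]
force: [1.1, -0.0, -0.1]
opening: 0.0787
gripper_force: 0.0
clock: 16.75
tool_pos: [0.5079, -0.1634, 0.3687]
orientation: [179.9, 0.1, -90.0]
force: [-0.2, 0.4, -0.3]
opening: 0.0874
gripper_force: 0.0
[ 0.50788029 -0.16343111  0.36867845] [ 1.79928651e+02  6.51122778e-02 -9.00174761e+01]
[ 0.39780135 -0.16755995  0.04      ] [ 0.4059 -0.1732] 0.042
[ 0.6197637  -0.23059419  0.04      ] [ 0.6118 -0.2266] 0.032
```

View pics/w7.png

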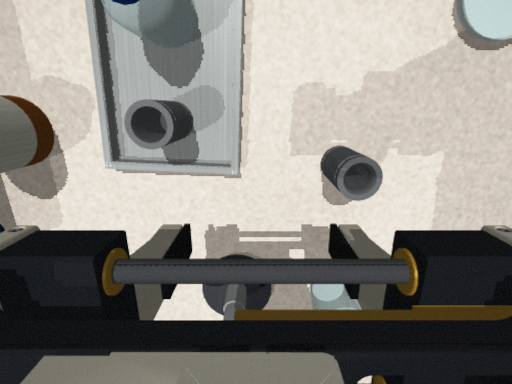

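The sleeve stands upright in the tray at (150,122). S1 is at (350,175), measured at (0.4057, -0.173). I'm going to it and turning back to 180° yaw.

```bash

python3 -m creep '[[[0,0.1,0,0,1],[0.02,0.15,0,0,1],[0.027,0.16,0,0,1],[0,0.1,0,0,1],[0,0,0,0.077,1],[0,0,0,0.077,1],[0,0,0,0.077,1],[0,0,0,0.077,1]]]'
python3 -m creep '[[[0,0,0,0.077,1],[0,0,0,0.077,1],[0,0,0,0.077,1],[0,0,0,0.077,1],[0,0,0,0.077,1],[0,0,0,0.077,1],[0,0,0,0.077,1],[0,0,0,0.077,1]]]'
python3 -m creep '[[[0,0,0.05,0.077,1],[0,0,0.1,0,1],[0,0,0.1,0,1],[0,0,0,0,1],[0,0,0,0,1]]]'
```

```text
clock: 17.52
tool_pos: [0.4113, -0.1736, 0.3686]
orientation: [-180.0, 0.0, -118.1]
force: [0.1, 0.1, 0.0]
opening: 0.0874
gripper_force: 0.0
clock: 18.18
tool_pos: [0.4115, -0.1736, 0.3684]
orientation: [-180.0, -0.0, -173.6]
force: [0.3, -0.3, -0.4]
opening: 0.0874
gripper_force: 0.0
clock: 18.6
tool_pos: [0.411, -0.1736, 0.318]
orientation: [-180.0, -0.1, 179.9]
force: [0.5, 0.9, 0.5]
opening: 0.0877
gripper_force: 0.0
```

```bash

python3 -m creep '[[[0.0265,0.003,0,0,1],[0,0,0.12,0,1],[0,0,0.15,0,1],[0,0,0.12,0,1],[0,0,0.06,0,1],[0,0,0.035,0,1],[0,0,0,0,0.3],[0,0,0,0,0.3]]]'
python3 -m creep '[[[0,0,0,0,0.3],[0,0,0,0,0.3],[0,0,0,0,0.3],[0,0,0,0,0.3],[0,0,0,0,0.3],[0,0,0,0,0.3],[0,0,0,0,0.3]]]'
python3 -m creep '[[[0,0,0,0,0.3],[0,0,0,0,0.3]]]'
```

```text
clock: 19.27
tool_pos: [0.4058, -0.1728, 0.2224]
orientation: [-180.0, 0.1, 179.9]
force: [-0.9, 0.5, -0.1]
opening: 0.0791
gripper_force: 0.0
clock: 19.85
tool_pos: [0.4053, -0.1728, 0.2218]
orientation: [-180.0, 0.0, 179.9]
force: [-0.7, 0.7, 6.4]
opening: 0.0454
gripper_force: 30.0
clock: 20.02
tool_pos: [0.4054, -0.1728, 0.2218]
orientation: [-180.0, 0.0, 179.9]
force: [-0.9, 1.2, 5.3]
opening: 0.0457
gripper_force: 30.0
```

```bash

python3 -m creep '[[[0,0,-0.1,0,0.3],[0,0,-0.2,0,0.3],[0,0,-0.2,0,0.3],[0,0,-0.175,0,0.3],[-0.056,0.075,0,0,0.3],[-0.113,0.151,0,0,0.3],[-0.113,0.151,0,0,0.3],[-0.113,0.151,0,0,0.3]]]'
python3 -m creep '[[[-0.113,0.151,0,0,0.3],[-0.113,0.151,0,0,0.3],[-0.056,0.075,0,0,0.3],[0,0,0,0,0.3],[0,0,0,0,0.3]]]'
python3 - <<'E'
from fit import *
o=telemetry.get_obs(); t=o['tool_pos']; print(t)
p,C=snap('wrist'); zb=t[2]-.2218
g=cv2.cvtColor(p['frame'],cv2.COLOR_RGB2GRAY).astype(int)
for dx in(-.004,-.002,0,.002,.004):
    m=sil(p,C,sleeve(t[0]+dx,t[1],zb)); print(dx,np.where(m.any(1))[0][0],[np.where(m[rr])[0][[0,-1]] for rr in(205,215)])
print('col',[(r,int(g[r,256:265].mean())) for r in range(172,196)])
for rr in(205,215): print(rr,g[rr,222:240],g[rr,280:298])
E
```

```text
clock: 20.68
tool_pos: [0.4847, -0.0663, 0.3568]
orientation: [180.0, 0.0, 179.8]
force: [0.3, -0.8, -0.6]
opening: 0.0457
gripper_force: 30.0
clock: 21.1
tool_pos: [0.5412, 0.0088, 0.3555]
orientation: [-180.0, -0.1, 180.0]
force: [0.4, -0.3, -1.0]
opening: 0.0463
gripper_force: 30.0
[0.54118746 0.00878352 0.35548699]
-0.004 181 [array([230, 289]), array([227, 292])]
-0.002 183 [array([231, 288]), array([228, 291])]
0 186 [array([232, 288]), array([229, 290])]
0.002 188 [array([233, 287]), array([230, 289])]
0.004 191 [array([234, 285]), array([231, 289])]
col [(172, 80), (173, 88), (174, 92), (175, 83), (176, 79), (177, 78), (178, 78), (179, 79), (180, 78), (181, 80), (182, 79), (183, 80), (184, 80), (185, 77), (186, 59), (187, 51), (188, 58), (189, 61), (190, 56), (191, 51), (192, 51), (193, 52), (194, 52), (195, 51)]
205 [241 242 243 243 242 240 241 241 240 241 173  58  52  51  50  47  53  47] [ 53  53  52  49  53  52  50  82 215 238 239 241 243 243 244 243 243 242]
215 [240 241 241 240 240 240 240 180  71  51  51  51  52  53  52  51  46  53] [ 52  49  49  53  52  48  52  50  53  44 104 228 246 244 245 243 243 243]
```

```bash

python3 -m creep '[[[0.002,0,0.08,0,0.3],[0,0,0.07,0,0.3],[0,0,0.05,0,0.3],[0,0,0.04,0,0.3],[0,0,0,0,0.3]]]'
python3 -m creep '[[[0,0,0.04,0,0.3],[0,0,0.04,0,0.3],[0,0,0.03,0,0.3],[0,0,0,0,0.3]]]'
python3 -m creep '[[[0,0,0.02,0,0.3],[0,0,0.01,0,0.3],[0,0,0,0,0.3]]]'
python3 -m creep '[[[0,0,0.015,0,0.3],[0,0,0,0,0.3]]]'
```

```text
clock: 21.57
tool_pos: [0.5398, 0.0072, 0.3069]
orientation: [-180.0, -0.1, 179.8]
force: [0.3, 0.3, -0.7]
opening: 0.0453
gripper_force: 30.0
clock: 21.9
tool_pos: [0.5402, 0.0078, 0.2851]
orientation: [-180.0, -0.1, 179.9]
force: [-0.1, 1.0, -1.7]
opening: 0.0457
gripper_force: 30.0
clock: 22.15
tool_pos: [0.5405, 0.0079, 0.2801]
orientation: [-180.0, -0.0, 179.9]
force: [0.1, -0.4, -1.5]
opening: 0.0458
gripper_force: 30.0
clock: 22.32
tool_pos: [0.5405, 0.0079, 0.2772]
orientation: [180.0, -0.0, 179.9]
force: [-0.2, 0.6, -1.4]
opening: 0.0458
gripper_force: 30.0
```

Underside is at 55 mm. I'm easing down onto the step.

```bash

python3 -m creep '[[[0,0,0.01,0,0.3],[0,0,0,0,0.3]]]'
python3 -m creep '[[[0,0,0.01,0,0.3],[0,0,0,0,0.3]]]'
python3 -m creep '[[[0,0,0.006,0,0.3],[0,0,0,0,0.3]]]'
python3 -m creep '[[[0,0,0.005,0,0.3],[0,0,0,0,0.3]]]'
```

```text
clock: 22.48
tool_pos: [0.5405, 0.0079, 0.2752]
orientation: [180.0, -0.0, 179.9]
force: [-0.5, -1.0, -1.3]
opening: 0.0458
gripper_force: 30.0
clock: 22.65
tool_pos: [0.5406, 0.008, 0.2733]
orientation: [180.0, -0.0, 179.9]
force: [0.4, 0.7, -0.3]
opening: 0.0457
gripper_force: 30.0
clock: 22.82
tool_pos: [0.5407, 0.0081, 0.2725]
orientation: [180.0, 0.0, 179.9]
force: [-2.2, 1.8, 3.2]
opening: 0.0457
gripper_force: 30.0
clock: 22.98
tool_pos: [0.5409, 0.0081, 0.2722]
orientation: [180.0, 0.1, 179.9]
force: [-3.5, 3.1, 9.2]
opening: 0.0457
gripper_force: 30.0
```

It stops at 50 mm with force building, which matches the 26 mm bore. As a definite check I'll let go so it can settle on its own, then look.

```bash

python3 -m creep '[[[0,0,0,0,0.65],[0,0,0,0,0.65],[0,0,0,0,0.65],[0,0,0,0,0.65]]]'
python3 - <<'E'
from fit import *
o=telemetry.get_obs(); print(o['tool_pos'],o['opening'])
p,C=snap('wrist'); save(p,'w8.png')
for z in(.015,.0504):
    m=sil(p,C,sleeve(.5405,.008,z)); print(z,np.where(m.any(1))[0][0])
g=cv2.cvtColor(p['frame'],cv2.COLOR_RGB2GRAY).astype(int)
print([(r,int(g[r,256:262].mean())) for r in range(130,232,3)])
E
```

```text
clock: 23.32
tool_pos: [0.5406, 0.0079, 0.2711]
orientation: [-180.0, -0.0, 179.9]
force: [-0.0, -0.2, 0.5]
opening: 0.0565
gripper_force: 0.0
[0.54056386 0.00785135 0.27108776] 0.056496647238648355
0.015 175
0.0504 186
[(130, 225), (133, 224), (136, 226), (139, 134), (142, 89), (145, 37), (148, 36), (151, 36), (154, 35), (157, 36), (160, 36), (163, 35), (166, 36), (169, 33), (172, 35), (175, 38), (178, 37), (181, 35), (184, 46), (187, 52), (190, 63), (193, 51), (196, 52), (199, 52), (202, 52), (205, 52), (208, 51), (211, 52), (214, 50), (217, 51), (220, 51), (223, 50), (226, 68), (229, 51)]
```

View pics/w8.png

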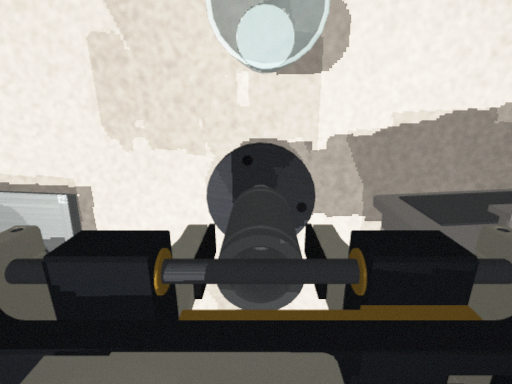

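The lower rim is at row ~185, which predicts the 50 mm underside, with the gauge base still uncovered at (260,180). So S1 rests on the step, has the 26 mm bore, and goes in the drawer.

```bash

python3 -m creep '[[[0,0,0,0,0.3],[0,0,0,0,0.3],[0,0,0,0,0.3],[0,0,0,0,0.3],[0,0,0,0,0.3],[0,0,0,0,0.3]]]'
python3 -m creep '[[[0,0,-0.05,0,0.3],[0,0,-0.12,0,0.3],[0,0,-0.17,0,0.3],[0,0,-0.15,0,0.3],[-0.03,0.09,0,0,0.3],[-0.06,0.171,0,0,0.3],[-0.06,0.171,0,0,0.3],[-0.06,0.171,0,0,0.3]]]'
python3 -m creep '[[[-0.06,0.171,0,0,0.3],[-0.06,0.171,0,0,0.3],[0,0,0,0,0.3],[0,0,0,0,0.3]]]'
python3 look.py v9 drawer_lip drawer_floor drawer
```

```text
clock: 23.87
tool_pos: [0.5406, 0.0079, 0.2712]
orientation: [180.0, -0.0, 179.9]
force: [0.3, 0.7, -1.0]
opening: 0.0456
gripper_force: 30.0
clock: 24.53
tool_pos: [0.5829, 0.1293, 0.3706]
orientation: [180.0, 0.1, 179.8]
force: [0.2, 0.2, -1.8]
opening: 0.0456
gripper_force: 30.0
clock: 24.87
tool_pos: [0.6072, 0.1986, 0.369]
orientation: [-180.0, -0.0, -180.0]
force: [-0.4, -0.5, -1.0]
opening: 0.0459
gripper_force: 30.0
v9 drawer_lip [257.4  92.5] 0.86 [0.515  0.1966 0.102 ]
v9 drawer_floor [258.1 176. ] 0.95 [0.6094 0.1967 0.0155]Traceback (most recent call last):
  File "look.py", line 5, in <module>
    out[q]=(nets.landmark_of(p,q),nets.masks_of(p,q))
            ~~~~~~~~~~~~~~~~^^^^^
ValueError: it knows: beaker, bottle, drawer_floor, drawer_lip, flask, gauge, petri, sleeve, spatula, tray, wash_bottle
```

View pics/v9.png

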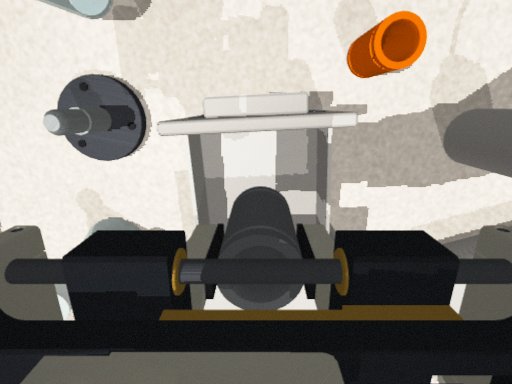

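The sleeve hangs above the drawer's centre, with the drawer sides at columns 200 and 322 and the front panel at row ~125. I'm lowering it in.

```bash

python3 -m creep '[[[0,0.0,0.08,0,0.3],[0,0,0.15,0,0.3],[0,0,0.15,0,0.3],[0,0,0.12,0,0.3],[0,0,0.08,0,0.3],[0,0,0.04,0,0.3],[0,0,0,0,0.3]]]'
python3 -m creep '[[[0,0,0.02,0,0.3],[0,0,0.01,0,0.3],[0,0,0,0,0.3]]]'
```

```text
clock: 25.7
tool_pos: [0.6065, 0.1958, 0.2437]
orientation: [-179.9, -0.1, 179.8]
force: [0.3, 0.4, -1.8]
opening: 0.0458
gripper_force: 30.0
clock: 25.95
tool_pos: [0.6072, 0.1968, 0.2401]
orientation: [180.0, 0.1, 179.9]
force: [0.3, 0.5, -1.9]
opening: 0.0454
gripper_force: 30.0
```

```bash

python3 -m creep '[[[0,0,0.012,0,0.3],[0,0,0.005,0,0.3],[0,0,0,0,0.3]]]'
python3 -m creep '[[[0,0,0.005,0,0.3],[0,0,0,0,0.3]]]'
```

```text
clock: 26.2
tool_pos: [0.6072, 0.197, 0.2364]
orientation: [180.0, 0.1, 179.9]
force: [0.1, -0.6, 0.2]
opening: 0.0459
gripper_force: 30.0
clock: 26.37
tool_pos: [0.6077, 0.197, 0.2363]
orientation: [180.0, 0.1, 179.9]
force: [-0.9, -1.5, 5.3]
opening: 0.0453
gripper_force: 30.0
```

```bash

python3 -m creep '[[[0,0,0,0,0.8],[0,0,0,0,0.8],[0,0,0,0,0.8],[0,0,0,0,0.8],[0,0,0,0,0.8],[0,0,-0.1,0,0.8],[0,0,-0.18,0,0.8],[0,0,-0.2,0,0.8]]]'
python3 -m creep '[[[0,0,-0.18,0,0.4],[0.08,0,0,0,0],[0.18,0,0,0,0],[0.18,0,0,0,0],[0.15,0,0,0,0],[0.06,0,0,0,0],[0,0,0,0,0],[0,0,0,0,0]]]'
python3 look.py v10 sleeve_a drawer_lip
python3 -c "
from h import *
for n in('scene','top'):
    p,C=snap(n)
    for q,z in(('drawer_lip',.102),('drawer_floor',.0155)):
        for d in nets.landmark_of(p,q)[:1]: print(n,q,d['confidence'],atz(p,C,d['uv'],z))
save(snap('wrist')[0],'v10.png')"
```

```text
clock: 27.03
tool_pos: [0.6064, 0.1964, 0.3297]
orientation: [-179.8, -0.3, 179.9]
force: [1.4, 0.5, 1.0]
opening: 0.0704
gripper_force: 0.0
clock: 27.7
tool_pos: [0.4769, 0.1973, 0.3676]
orientation: [180.0, 0.1, 180.0]
force: [0.5, 0.1, -0.6]
opening: 0.0222
gripper_force: 0.0
v10 sleeve_a [307.8  48.8] 0.81 [0.3408 0.2466 0.04  ]
v10 sleeve_a [259.3 282.6] 0.76 [0.617  0.1972 0.04  ]
v10 sleeve_a [367.9 174.7] 0.75 [0.4719 0.3227 0.04  ]
v10 drawer_lip [255.7 232.6] 0.79 [0.5152 0.1938 0.102 ]
v10 drawer_lip [448.6 234.2] 0.32 [0.5172 0.3842 0.102 ]
scene drawer_lip 0.58 [0.52260075 0.19031741 0.102     ]
scene drawer_floor 0.8 [0.6096681  0.19815618 0.0155    ]
top drawer_lip 0.87 [0.51832101 0.19053843 0.102     ]
top drawer_floor 0.67 [0.6087859  0.20424235 0.0155    ]
```

View pics/v10.png

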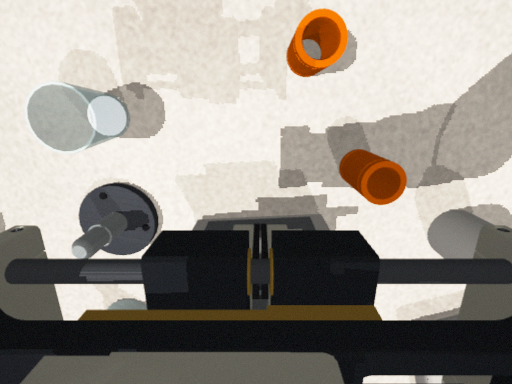

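The fingers are closed in front of the drawer, and the front panel is at (260,222). I'm going down before the lip and pushing gently.

```bash

python3 -m creep '[[[0,0,0.1,0,0],[0,0,0.16,0,0],[0,0,0.15,0,0],[0,0,0.1,0,0],[0,0,0,0,0],[-0.05,0,0,0,0],[-0.04,0,0,0,0],[-0.03,0,0,0,0]]]'
python3 -m creep '[[[-0.03,0,0,0,0],[-0.03,0,0,0,0],[-0.04,0,0,0,0],[-0.05,0,0,0,0],[-0.05,0,0,0,0],[-0.05,0,0,0,0],[-0.05,0,0,0,0]]]'
python3 -m creep '[[[-0.05,0,0,0,0],[-0.05,0,0,0,0],[-0.05,0,0,0,0],[-0.05,0,0,0,0],[-0.04,0,0,0,0],[-0.03,0,0,0,0],[0,0,0,0,0]]]'
```

```text
clock: 28.97
tool_pos: [0.5028, 0.1977, 0.2666]
orientation: [179.9, 0.2, 179.9]
force: [0.3, 0.4, 0.1]
opening: 0.0005
gripper_force: 0.0
clock: 29.55
tool_pos: [0.5621, 0.1969, 0.2647]
orientation: [-180.0, -0.0, 179.9]
force: [-1.5, 1.0, -0.2]
opening: 0.0003
gripper_force: 0.9
clock: 30.13
tool_pos: [0.6163, 0.1967, 0.2647]
orientation: [-180.0, 0.0, 179.9]
force: [-0.1, -0.2, -0.5]
opening: 0.0003
gripper_force: 0.0
```

```bash

python3 -m creep '[[[-0.03,0,0,0,0],[-0.02,0,0,0,0],[0,0,0,0,0]]]'
python3 -m creep '[[[-0.02,0,0,0,0],[-0.01,0,0,0,0],[0,0,0,0,0]]]'
python3 -m creep '[[[-0.015,0,0,0,0],[0,0,0,0,0]]]'
```

```text
clock: 30.38
tool_pos: [0.6257, 0.1968, 0.2649]
orientation: [180.0, 0.0, 179.9]
force: [0.5, -0.9, -0.2]
opening: 0.0007
gripper_force: 0.0
clock: 30.63
tool_pos: [0.6286, 0.1967, 0.2647]
orientation: [-179.9, -0.3, 179.9]
force: [-16.3, 3.0, 9.1]
opening: 0.0003
gripper_force: 7.6
clock: 30.8
tool_pos: [0.6296, 0.1967, 0.2646]
orientation: [-179.9, -0.6, 179.9]
force: [-27.3, 4.9, 16.5]
opening: 0.0002
gripper_force: 13.5
```

It hits a hard stop after about 0.12 m of travel. I'm backing off, rising and checking.

```bash

python3 -m creep '[[[0.03,0,0,0,0],[0.08,0,0,0,0],[0.15,0,0,0,0],[0.1,0,-0.1,0,0],[0,0,-0.2,0,0],[0,0,-0.2,0,0],[0,0,-0.1,0,0],[0.1,0,0,0,0]]]'
python3 -m creep '[[[0.2,-0.1,0,0,0],[0.2,-0.1,0,0,0],[0.1,-0.1,0,0,0],[0,0,0,0,0],[0,0,0,0,0]]]'
python3 - <<'E'
from fit import *
import numpy as np
print(telemetry.get_obs()['clock'],telemetry.get_obs()['tool_pos'])
ps=[snap('scene'),snap('top')]; save(ps[0][0],'end_s.png'); save(ps[1][0],'end_t.png')
for p,C in ps:
    for q,z in(('drawer_lip',.102),('sleeve_a',.04),('gauge',0),('bottle',0),('beaker',0),('flask',0)):
        for d in nets.landmark_of(p,q)[:4]: print(q,round(d['confidence'],2),atz(p,C,d['uv'],z).round(3))
im=np.hstack([a[0]['frame'][60:320,60:420] for a in ps]); cv2.imwrite('pics/end.png',im[:,:,::-1])
E
```

```text
clock: 31.47
tool_pos: [0.5449, 0.1978, 0.391]
orientation: [179.8, 0.6, 179.9]
force: [0.5, 0.9, 1.3]
opening: 0.0006
gripper_force: 0.0
clock: 31.88
tool_pos: [0.4464, 0.139, 0.3861]
orientation: [179.9, 0.1, 179.9]
force: [0.4, 0.4, -0.0]
opening: 0.0006
gripper_force: 0.0
31.8833 [0.44641427 0.13901025 0.38606503]
drawer_lip 0.64 [0.642 0.201 0.102]
drawer_lip 0.4 [0.631 0.018 0.102]
sleeve_a 0.95 [0.468 0.327 0.04 ]
sleeve_a 0.7 [0.348 0.249 0.04 ]
sleeve_a 0.6 [ 0.604 -0.238  0.04 ]
gauge 0.94 [0.538 0.008 0.   ]
bottle 0.61 [ 0.605 -0.344  0.   ]
beaker 0.73 [0.413 0.003 0.   ]
flask 0.91 [ 0.725 -0.009  0.   ]
drawer_lip 0.64 [0.642 0.202 0.102]
sleeve_a 0.77 [ 0.61 -0.23  0.04]
sleeve_a 0.51 [0.468 0.329 0.04 ]
gauge 0.78 [0.539 0.001 0.   ]
bottle 0.66 [ 0.612 -0.324  0.   ]
beaker 0.86 [0.406 0.013 0.   ]
flask 0.42 [ 0.609 -0.287  0.   ]
```

View pics/end.png

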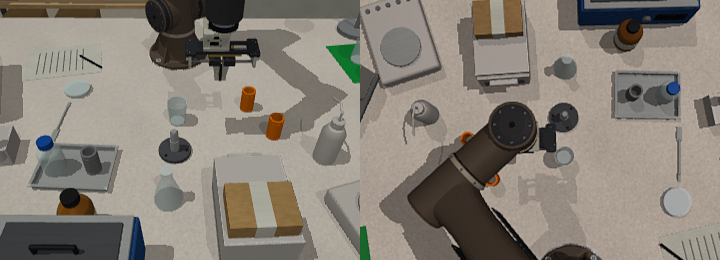

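The final picture shows the drawer flush in its module, with S2 upright in the tray at (92,158) on the left half and everything else in place. Handing in.

```bash
python3 -c "
from plant import workorder; print(workorder.close_job())"
```

```text
the job is handed in; nothing more can be done
None
```

I handed the job in at about 32 s: the sleeve with the 31 mm bore (S2) stands upright in the tray, the one with the 26 mm bore (S1) is in the drawer, and the drawer is pushed to its stop.

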